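Pull the clogged filter from the glass-grinding dust unit and show it

ROBOT

A 6-joint arm with a two-finger parallel gripper is mounted at the origin on the work surface. World frame = base frame: x ahead of the robot, y to its left, z up, the work surface at z = 0. Lengths are in m, angles in rad, forces in N, time in s.
With the tool pointing down it reaches from about 0.325 to 0.775 m from the base axis. Payload 5.5 kg.
Tool frame: the origin (TCP) lies between the finger pads; the fingertips stand 8 mm ahead of it and the grasp point (between the pads) lies 11 mm behind it (tcp_to_tips is the distance from the TCP to the fingertips, in m); z points along the fingers, y is the line along which they close (so a half turn about z gives the same grasp; the last joint's range is limited). The gripper opens to 88 mm and grips with 3 to 60 N. Pads are 20 mm wide; open, the fingers measure 115 mm over their backs; the gripper's body (75 mm by 178 mm) begins 61 mm behind the grasp point.
Start: joints at [-1.391, 0.091, 1.231, -0, 1.82, -0.057], TCP at [0.141, -0.583, 0.231] pointing down, gripper open.
Joint ranges: [-2.87, 2.87], [-0.86, 2.18], [0.17, 2.46], [-1.51, 4.65], [0.06, 2.69], [-2.65, 2.65]. Speed limits (rad/s): [2.57, 2.57, 3.01, 3.14, 3.14, 3.14].

INTERFACE

Orientations are given as a unit quaternion [w, x, y, z].
In Python, from bench import * gives the robot as it stands. Calls block until the motion is done:
- move_to(position, orientation): joint-space move of the TCP to a pose.
- move_l(position, speed=0.15, orientation=None): straight line of the TCP; orientation=None keeps the orientation; speed is the mean speed in m/s.
- movej(angles): joint-space move.
- gripper_open() and close(): open the fingers fully, or close them until they stop; the grip force is fixed at half the most.
- hold(seconds).
- inverse_kinematics(position, orientation): joint angles nearest the present ones, or None.
- state(): the state.
- get_image(name): name is "scene" or "top" or "wrist"; returns a dict with "frame" (400x640x3 uint8, blue, green, red), "depth" (400x640 float32, m along the optical axis (not along the pixel's ray), 0 where there is no reading), "camera_matrix" (3x3 intrinsics, pixels), "view" (4x4, takes a point from world to camera coordinates). Camera axes: x right, y up, looking along -z (the intrinsics and any distortion apply to the point x, -y, -z); pixel columns grow to the right and rows downward; lengths in m; the calibration is good to about 2 mm. A picture is of the moment at which its call begins.
A pose or a line that the arm cannot do raises IKError and nothing moves.
- job_done(): hands the job in; it is judged then, once.
The state is a dict: "time": time; "joint_pos": joint angles; "dq": joint speeds; "joint_torque": joint torques, N m; "ee_pos": TCP position; "ee_rot": TCP orientation; "ft_force": force on the tool from outside, world axes, zero at the start; "moment": the same for the moment, N m; "finger_gap": finger opening in m; "finger_force": force on a finger pad.
Only numpy, scipy, OpenCV 4.12 (cv2) and the standard library are available. Lean on these libraries where they do the work, as an engineer would, in place of code of your own. Each camera call takes 0.05 s, during which the arm holds its last target. There are 200 camera calls.

TASK

One of the two dust filter units carries a red lamp: its filter is clogged. Lift that unit's yellow flap by its bar until it stands open and leave it open, draw the filter plate straight up out of the box, and finish holding it still in the gripper over the middle of the dust tray: upright, its wide side running along the tray's length, its lower edge about 6 cm above the bench and touching nothing. Keep the green-lamp unit shut, and do not disturb its filter, the tumblers or the jar.

Things in the scene. Friction and masses are not known exactly. Their poses are not given: they have to be found in the camera images.
- box_a: Filter unit on the robot's left (+y), fixed: grey open-topped chamber 130 x 130 mm, 110 high, walls and floor 5, with a blue blower block (50 x 130 x 110 mm) joined behind (+x). Origin: centre of the chamber's underside; z up, +x to the blower, -x to the flap's bar. Guide ribs on its y walls (12 mm out, up to 60 mm above the bench) keep the plate standing across the middle in a 17 mm slot.
- flap_a (a joint): Angle of the yellow cover flap (130 x 130 x 6 mm, 0.2 kg) of box_a: 0 = shut on the rim, 1.75 rad = fully open, just past upright; starts at 0 to 0.1. Its bar rises and swings towards the box's +x; the hinge is stiff (0.3 N m friction, about 3 N at the bar) and the flap stays wherever it is left.
- flap_a_bar (a point): Middle of flap_a's handle: round steel bar 10 mm thick, parallel to the box's y, 68 mm free between its two arms, 40 mm out from the flap's free edge, free space all round and below. Flap shut: 105 mm from the box origin to the box's -x, 113.5 mm above the bench.
- flap_a_hinge (a point): Middle of flap_a's hinge line: at the box's x = +65 mm, y = 0, 110.5 mm above the bench; it runs along the box's y. When shut, the bar's centre lies 170 mm to the box's -x of it and 3 mm above it.
- plate_a: Loose filter plate hidden in box_a: black frame, grey pleats, orange top strip; 14 mm thick (own x), 112 wide (own y), 90 tall, about 0.15 kg, sturdy. Origin: centre of its underside, at first 5 mm above the bench; axes as the box's. Its top edge is 15 mm below the rim, with 50 mm free beside both broad faces. Slides straight up.
- box_b: Filter unit on the robot's right (-y), fixed: grey open-topped chamber 130 x 130 mm, 110 high, walls and floor 5, with a blue blower block (50 x 130 x 110 mm) joined behind (+x). Origin: centre of the chamber's underside; z up, +x to the blower, -x to the flap's bar. Guide ribs on its y walls (12 mm out, up to 60 mm above the bench) keep the plate standing across the middle in a 17 mm slot.
- flap_b (a joint): Angle of the yellow cover flap (130 x 130 x 6 mm, 0.2 kg) of box_b: 0 = shut on the rim, 1.75 rad = fully open, just past upright; starts at 0 to 0.1. Its bar rises and swings towards the box's +x; the hinge is stiff (0.3 N m friction, about 3 N at the bar) and the flap stays wherever it is left.
- flap_b_bar (a point): Middle of flap_b's handle: round steel bar 10 mm thick, parallel to the box's y, 68 mm free between its two arms, 40 mm out from the flap's free edge, free space all round and below. Flap shut: 105 mm from the box origin to the box's -x, 113.5 mm above the bench.
- flap_b_hinge (a point): Middle of flap_b's hinge line: at the box's x = +65 mm, y = 0, 110.5 mm above the bench; it runs along the box's y. When shut, the bar's centre lies 170 mm to the box's -x of it and 3 mm above it.
- plate_b: Loose filter plate hidden in box_b: black frame, grey pleats, orange top strip; 14 mm thick (own x), 112 wide (own y), 90 tall, about 0.15 kg, sturdy. Origin: centre of its underside, at first 5 mm above the bench; axes as the box's. Its top edge is 15 mm below the rim, with 50 mm free beside both broad faces. Slides straight up.
- lamp_red: Round red signal lamp, 38 mm across, 40 mm high, on top of the blower block of one of the two units (90 mm from that box's origin towards its +x, y = 0): the filter of the unit it sits on is clogged. Which unit has which lamp changes. Origin: centre of its underside, 110 mm above the bench. Fixed.
- lamp_green: Round green signal lamp, 38 mm across, 40 mm high, on top of the blower block of one of the two units (90 mm from that box's origin towards its +x, y = 0): the filter of the unit it sits on is fine. Which unit has which lamp changes. Origin: centre of its underside, 110 mm above the bench. Fixed.
- tray: Low aluminium dust tray fixed on the bench between the units, 80 mm (own x) by 150 mm long (own y), 15 mm high, walls 3 mm. Origin: centre of its underside.
- tumbler_green: Green glass tumbler, 68 mm across, 95 mm high, standing loose on the bench beyond the tray. Origin: centre of its underside. To be left alone.
- tumbler_blue: Blue glass tumbler, 72 mm across, 80 mm high, standing loose on the bench beyond the tray. Origin: centre of its underside. To be left alone.
- jar: Closed jar, 66 mm across, 90 mm high, standing loose to the left of the left unit. Origin: centre of its underside. To be left alone.
Not all that is in view belongs to the job. There is more than one size of the tray; the job needs the smallest.

How it is judged:
By the outcome, as a careful person would: the job done as asked, in the order asked, and still so for the second after the job is handed in, while the arm keeps its last pose, push and grip.
It also fails if it takes over 53 s, if anything falls off the work surface, if the arm or the gripper's body presses on something with over 40 N, if the wrist force passes 120 N, or if a joint passes its speed limit or range.

## Working session

There is one attempt and no reset: what is moved stays moved. The work goes in short steps, each a Python script; the robot and the scene stay as the last script left them, time stands still between calls to the robot, and variables do not carry over. Pictures are saved under pics/ and viewed, at most 10 in all, crops included, and the job is handed in when it is done.

```bash
ls; mkdir -p pics
python3 - <<'E'
from bench import *
import cv2,numpy as np
for n in("top","scene"):
    g=get_image(n); cv2.imwrite(f"pics/{n}0.png",g["frame"]); np.savez(f"{n}0.npz",**g)
    print(n,g["camera_matrix"].round(1).tolist(),g["view"].round(3).tolist(),[k for k in g])
print(state())
E
```

```text
pics
top [[501.3, 0.0, 314.2], [0.0, 501.3, 200.9], [0.0, 0.0, 1.0]] [[-0.019, -1.0, -0.016, 0.113], [0.981, -0.022, 0.191, -0.508], [-0.191, -0.012, 0.981, -1.517], [0.0, 0.0, 0.0, 1.0]] ['frame', 'depth', 'camera_matrix', 'view']
scene [[384.7, 0.0, 321.7], [0.0, 384.7, 202.6], [0.0, 0.0, 1.0]] [[-0.021, 1.0, 0.015, -0.067], [-0.707, -0.026, 0.707, 0.321], [0.707, 0.004, 0.708, -1.442], [0.0, 0.0, 0.0, 1.0]] ['frame', 'depth', 'camera_matrix', 'view']
{'time': 0.1, 'joint_pos': array([-1.39068443e+00,  9.18310131e-02,  1.23174609e+00,  2.68948138e-05,
        1.81980104e+00, -5.67027146e-02]), 'dq': array([ 0.00026389, -0.00141968, -0.00327509, -0.00093725, -0.00041112,
       -0.00066127]), 'joint_torque': array([ 1.51360058e-03, -4.47857881e+01, -4.07569778e+01,  6.98904321e-02,
        2.83609482e-02, -9.90275066e-05]), 'ee_pos': array([ 0.14072592, -0.58301211,  0.22960247]), 'ee_rot': array([-8.91850389e-04,  9.92997256e-01,  1.18134045e-01, -4.20407377e-05]), 'ft_force': array([-0.08241496,  0.07867405, -0.67955484]), 'moment': array([0.02862007, 0.01304314, 0.04305244]), 'finger_force': 0.0, 'finger_gap': 0.08789187458229776}
```

View pics/top0.png

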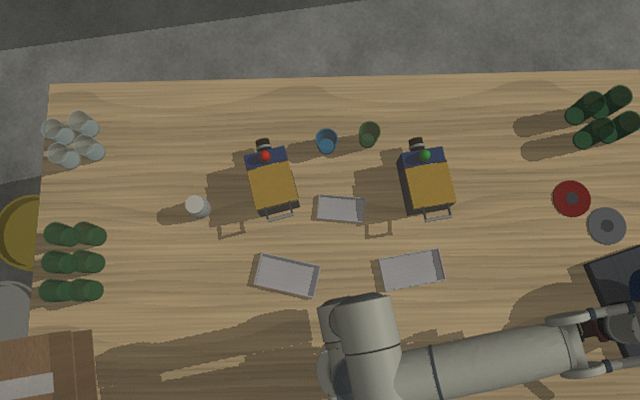

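View pics/scene0.png

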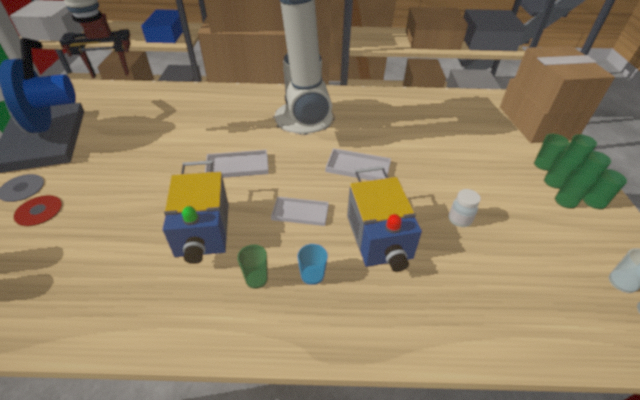

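The red lamp is at top (265,155), so it sits on the left unit, box_a. Its flap spans about (248–298, 160–215), with the bar near (280,217). The green lamp is at (425,155), and the smallest tray, between the units, is centred near (339,208). Next I'll measure these with depth.

```bash
cat > h.py <<'E'
import numpy as np,cv2
def cloud(g):
    K,V,d=g["camera_matrix"],g["view"],g["depth"].astype(float)
    v,u=np.mgrid[:d.shape[0],:d.shape[1]]
    c=np.stack([(u-K[0,2])/K[0,0]*d,-(v-K[1,2])/K[1,1]*d,-d],-1)
    return (c-V[:3,3])@V[:3,:3]
def proj(g,p):
    c=g["view"][:3,:3]@p+g["view"][:3,3];K=g["camera_matrix"]
    return K[0,0]*c[0]/-c[2]+K[0,2],K[1,1]*-c[1]/-c[2]+K[1,2]
E
python3 - <<'E'
from h import *
rect=lambda p:cv2.minAreaRect(p[:,:2].astype(np.float32)*1000)
for n in("top","scene"):
    g=np.load(n+"0.npz");P=cloud(g);ok=g["depth"]>0
    f=g["frame"];H=cv2.cvtColor(f,cv2.COLOR_BGR2HSV)
    h,s,v=H[...,0],H[...,1],H[...,2]
    reg=(P[...,0]>.3)&(P[...,0]<.9)&ok
    for nm,yl in(("A",(0,.5)),("B",(-.5,0))):
        m=reg&(h>18)&(h<30)&(s>190)&(P[...,2]>.1)&(P[...,2]<.135)&(P[...,1]>yl[0])&(P[...,1]<yl[1])
        q=P[m]; A=np.c_[q[:,:2],np.ones(len(q))];co=np.linalg.lstsq(A,q[:,2],rcond=None)[0]
        print(n,nm,len(q),rect(q),"z",np.percentile(q[:,2],[2,50,98]).round(4),co.round(3))
        m=reg&(P[...,2]>.1)&(P[...,1]>yl[0])&(P[...,1]<yl[1])&(P[...,0]<q[:,0].mean()-.06)&(P[...,2]<.15)
        # bar: lying in front of flap
        b=P[m&~((h>18)&(h<30)&(s>150))]; 
        if len(b):print("  bar",len(b),b.mean(0).round(4),rect(b))
    m=reg&((h<6)|(h>174))&(s>150)&(P[...,2]>.115)&(P[...,2]<.17);q=P[m];print(" red",len(q),q.mean(0).round(4),rect(q))
    # tray: grey, between
    m=reg&(s<60)&(P[...,2]<.03)&(P[...,2]>-.01)&(abs(P[...,1]-.06)<.15)&(P[...,0]>.45)&(P[...,0]<.75)
    k,l,st,ce=cv2.connectedComponentsWithStats(m.astype(np.uint8)); i=1+st[1:,4].argmax();q=P[l==i]
    print(" tray",len(q),st[i],rect(q),np.percentile(q[:,2],[5,50,95]).round(4))
g=np.load("top0.npz")["frame"]
cv2.imwrite("pics/c.png",cv2.resize(g[130:245,225:385],None,fx=5,fy=5,interpolation=cv2.INTER_CUBIC))
E
```

```text
Traceback (most recent call last):
IndexError: index -1 is out of bounds for axis 0 with size 0
```

Run:
```python
from h import *
for n,px in(("top",[(272,185),(265,155),(339,208),(280,217),(330,240)]),("scene",[(380,198),(393,221),(302,211),(300,180)])):
    g=np.load(n+"0.npz");P=cloud(g);H=cv2.cvtColor(g["frame"],cv2.COLOR_BGR2HSV)
    for u,v in px: print(n,u,v,H[v,u],P[v,u].round(4),g["depth"][v,u])
g=np.load("top0.npz")["frame"]
cv2.imwrite("pics/c.png",cv2.resize(g[130:245,225:385],None,fx=5,fy=5,interpolation=cv2.INTER_CUBIC))
```

```text
top 272 185 [ 21 150 134] [0.5476 0.2279 0.1195] 1.5068465
top 265 155 [  2 178 166] [0.633  0.2457 0.1489] 1.4945441
top 339 208 [ 21  14 132] [0.4937 0.0244 0.004 ] 1.6073966
top 280 217 [ 50   7 117] [0.4478 0.2034 0.1313] 1.4759104
top 330 240 [ 19  84 155] [0.3917 0.0557 0.0011] 1.5911407
scene 380 198 [ 24 207 184] [0.5529 0.2231 0.1238] 0.9631114
scene 393 221 [  4 242 217] [0.6496 0.2419 0.1455] 0.8793004
scene 302 211 [170   9 173] [0.4938 0.0218 0.0075] 1.0880251
scene 300 180 [ 19  86 190] [0.3596 0.0079 0.0049] 1.1847936
```

View pics/c.png

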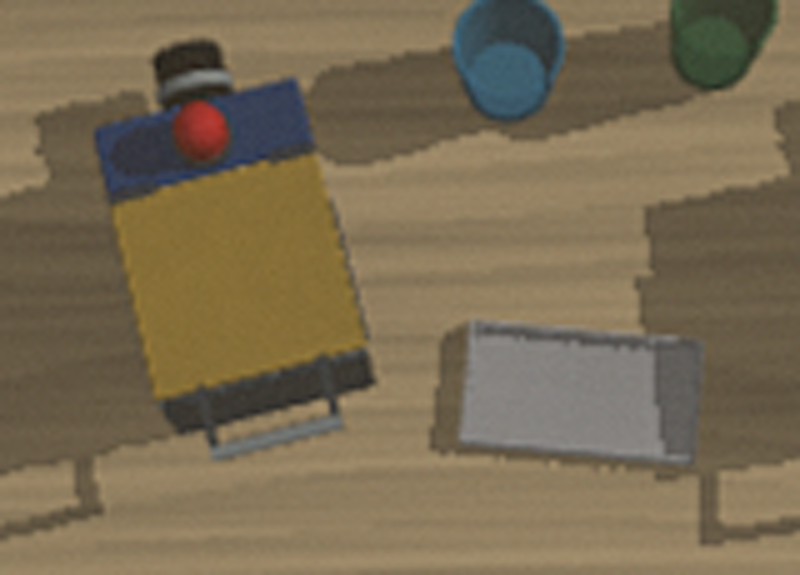

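The crop shows the flap's top corners at (113,207), (318,153), (368,347) and (155,398), and the bar ends at (215,453) and (340,420). The blower's back corners are at (97,130) and (297,80), and the tray rim corners at (470,322), (702,342), (692,465) and (460,445). I'll fit poses to these using the known sizes.

```bash
cat > fit.py <<'E'
from h import *
from scipy.optimize import least_squares
g=np.load("top0.npz");gs=np.load("scene0.npz")
px=lambda l:(np.array(l,float)+.5)/5-.5+[225,130]
def T(p,q): c,s=np.cos(p[2]),np.sin(p[2]); return np.array([p[0]+c*q[0]-s*q[1],p[1]+s*q[0]+c*q[1],q[2]])
def flap(a,d,h): return .065-d*np.cos(a)-h*np.sin(a),.1105+d*np.sin(a)*1+h*np.cos(a)   # d out from hinge, h above
def boxpts(p):
    a=p[3];L=[]
    for d,y,h in((0,.065,.006),(0,-.065,.006),(.13,-.065,.006),(.13,.065,.006),(.17,.034,.003),(.17,-.034,.003)):
        x,z=flap(a,d,h);L.append(T(p,(x,y,z)))
    return L+[T(p,(.115,.065,.11)),T(p,(.115,-.065,.11))]
BX=px([(113,207),(318,153),(368,347),(155,398),(215,453),(340,420),(97,130),(297,80)])
TR=px([(470,322),(702,342),(692,465),(460,445)])
def traypts(p): return [T(p,(x,y,.015)) for x,y in((.04,.075),(.04,-.075),(-.04,-.075),(-.04,.075))]
rb=least_squares(lambda p:(np.array([proj(g,q) for q in boxpts(p)])-BX).ravel(),[.55,.22,.2,.05],loss="soft_l1")
rt=least_squares(lambda p:(np.array([proj(g,q) for q in traypts(p)])-TR).ravel(),[.5,.02,0],loss="soft_l1")
E
python3 - <<'E'
from fit import *
print("box",rb.x.round(4),rb.fun.reshape(-1,2).round(1).tolist());print("tray",rt.x.round(4),rt.fun.round(1))
P=cloud(g);Ps=cloud(gs)
print("lamp exp",T(rb.x,(.09,0,.15)))
f=gs["frame"].copy()
for q in boxpts(rb.x)+traypts(rt.x): cv2.circle(f,tuple(int(round(c*8)) for c in proj(gs,q)),8,(255,255,255),-1,shift=3)
cv2.imwrite("pics/s.png",cv2.resize(f[130:290,250:450],None,fx=4,fy=4,interpolation=cv2.INTER_CUBIC))
for n,PP,gg in(("top",P,g),("scene",Ps,gs)):
    H=cv2.cvtColor(gg["frame"],cv2.COLOR_BGR2HSV)
    m=(H[...,0]>15)&(H[...,0]<32)&(H[...,1]>120)&(PP[...,2]>.1)&(PP[...,2]<.16)&(PP[...,0]>.4)&(PP[...,0]<.75)&(PP[...,1]>.1)&(PP[...,1]<.35)
    q=PP[m];print(n,len(q),cv2.minAreaRect((q[:,:2]*1000).astype(np.float32)),q.mean(0).round(4),np.linalg.lstsq(np.c_[q[:,:2],np.ones(len(q))],q[:,2],rcond=None)[0].round(3))
E
```

```text
box [0.5467 0.2263 0.2332 0.1774] [[-0.3, -0.1], [0.3, 0.2], [0.2, -0.2], [-0.1, 0.6], [1.1, -0.6], [-1.3, 0.2], [-0.5, 0.1], [0.6, -0.2]]
tray [ 0.4908  0.0192 -0.109 ] [-0.2 -0.   0.2 -0.   0.4  0.1 -0.4 -0. ]
lamp exp [0.63430181 0.24713169 0.15      ]
top 1730 ((549.4219970703125, 228.18154907226562), (128.8933868408203, 129.57461547851562), 13.705538749694824) [0.5479 0.2275 0.1235] [-0.08  -0.02   0.172]
scene 1954 ((562.6646728515625, 228.63197326660156), (153.35601806640625, 131.37225341796875), 13.432259559631348) [0.554  0.2244 0.1237] [-0.081 -0.018  0.173]
```

View pics/s.png

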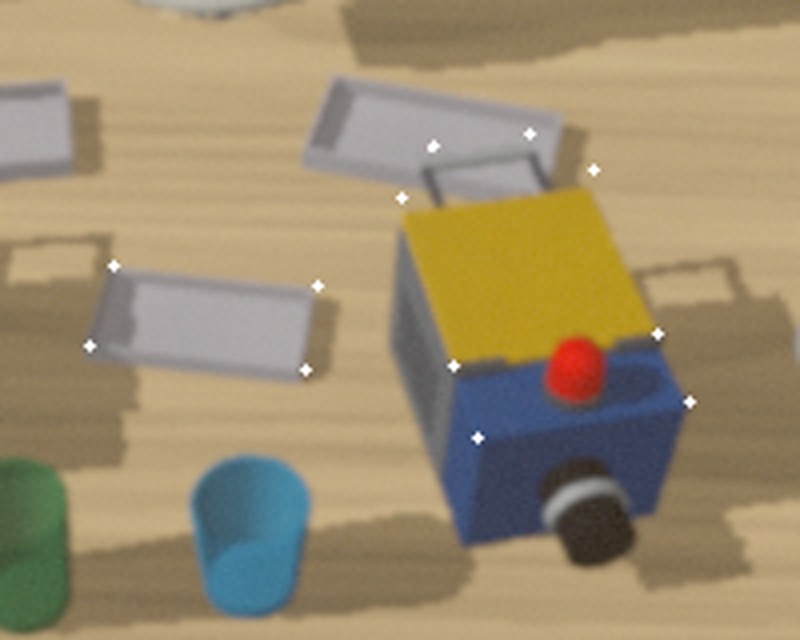

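The scene crop confirms the layout. The fitted tilt was too large: the depth slope gives about 0.082 rad. I'll refit with both views, using these scene crop corners:
- **Flap:** (655,335), (455,365), (402,213), (590,188)
- **Bar ends:** (535,152), (428,165)
- **Blower:** (688,400), (478,436)
- **Tray:** (302,382), (87,362), (113,270), (315,290)

```bash
cat > fit2.py <<'E'
from fit import *
ps=lambda l:(np.array(l,float)+.5)/4-.5+[250,130]
BS=ps([(655,335),(455,365),(402,213),(590,188),(535,152),(428,165),(688,400),(478,436)])
TS=ps([(302,382),(87,362),(113,270),(315,290)])
def both(pts,A,B): return lambda p:np.r_[(np.array([proj(g,q) for q in pts(p)])-A).ravel()*3.2,(np.array([proj(gs,q) for q in pts(p)])-B).ravel()*2.4]
rb2=least_squares(lambda p:np.r_[both(boxpts,BX,BS)(p),(p[3]-.082)*1000],[.55,.22,.2,.08],loss="soft_l1",f_scale=3)
rt2=least_squares(both(traypts,TR,TS),[.49,.02,-.1],loss="soft_l1",f_scale=3)
box=rb2.x;tray=rt2.x
E
python3 - <<'E'
from fit2 import *
print(box.round(4),tray.round(4)); print(rb2.fun.reshape(-1).round(1));print(rt2.fun.round(1))
print([q.round(4) for q in boxpts(box)[4:6]])
# depth: points on bar around line
for G in(g,gs):
    PP=cloud(G);R=np.array([[np.cos(box[2]),np.sin(box[2])],[-np.sin(box[2]),np.cos(box[2])]])
    l=(PP[...,:2]-box[:2])@R.T
    m=(PP[...,2]>.09)&(abs(l[...,1])<.03)&(l[...,0]<-.08)&(l[...,0]>-.13);print("bar local x,z",np.median(l[m],0).round(4),np.median(PP[m][:,2]).round(4),m.sum())
    z=PP[...,2];m=(z>.1)&(z<.13)&(l[...,0]>.075)&(l[...,0]<.14)&(abs(l[...,1])<.09);print("blower back/lat",np.percentile(l[m],[1,99],axis=0).round(4).tolist())
E
```

```text
[0.5483 0.2267 0.2286 0.0821] [ 0.4924  0.0187 -0.1092]
[-1.3 -3.   0.7 -1.4  0.7  1.8  0.8  3.4  4.7  0.9 -3.7  4.  -1.7 -1.5
  2.2 -2.1  3.1  0.3 -0.1  0.6 -1.  -2.   0.2 -2.  -4.8  0.2  1.2 -0.3
  1.2  2.5  0.3  0.8  0.1]
[-0.1 -1.6  1.1 -1.6  1.7 -1.3 -0.8 -1.7  0.9 -7.4  0.5 -9.3 -0.4 -2.
  1.4 -1.3]
[array([0.4386, 0.2361, 0.1274]), array([0.4541, 0.1699, 0.1274])]
bar local x,z [-0.1028 -0.0003] 0.1337 66
blower back/lat [[0.0752, -0.0629], [0.1165, 0.0643]]
bar local x,z [-0.0998  0.0017] 0.1328 79
blower back/lat [[0.0757, -0.0661], [0.118, 0.062]]
```

Box and tray poses agree between views and depth to about 2 mm. Before planning I need to know which way the gripper body is wide, because of clearance to the open flap.

```bash
sed -i 's/-h\*np.sin(a),/+h*np.sin(a),/' fit.py
python3 - <<'E'
from bench import *
from fit2 import *
print(box.round(4))
w=get_image("wrist");np.savez("w0.npz",**w);print(w["camera_matrix"].round(1).tolist(),w["view"].round(3).tolist())
s=state();print(s["ee_pos"])
print(np.linalg.inv(w["view"])[:3,3])
a=cv2.resize(g["frame"][240:400,480:640],(400,400));b=cv2.resize(w["frame"],(400,250))
c=np.zeros((400,800,3),np.uint8);c[:,:400]=a;c[:250,400:]=b;cv2.imwrite("pics/w.png",c)
R=np.array
from scipy.spatial.transform import Rotation as Ro
q=s["ee_rot"];Rm=Ro.from_quat([*q[1:],q[0]]).as_matrix()
# cloud in tool frame of the gripper from top+scene
for G in(g,gs):
    P=cloud(G).reshape(-1,3);l=(P-s["ee_pos"])@Rm
    m=(abs(l[:,0])<.12)&(abs(l[:,1])<.15)&(l[:,2]<.02)&(l[:,2]>-.3)
    for z0 in np.arange(-.3,.02,.02):
        k=m&(l[:,2]>z0)&(l[:,2]<=z0+.02)
        if k.sum()>5:print(round(z0,2),k.sum(),np.percentile(l[k][:,:2],[2,98],axis=0).round(3).tolist())
E
```

```text
[0.5477 0.2266 0.2288 0.0821]
[[327.1, 0.0, 316.9], [0.0, 327.1, 199.2], [0.0, 0.0, 1.0]] [[0.235, -0.972, -0.001, -0.599], [0.925, 0.224, -0.307, 0.038], [0.299, 0.071, 0.952, -0.393], [0.0, 0.0, 0.0, 1.0]]
[ 0.1407065  -0.58304196  0.2297381 ]
[ 0.22334141 -0.56299404  0.38537677]
-0.3 174 [[-0.035, -0.145], [0.068, -0.022]]
-0.28 177 [[-0.028, -0.147], [0.068, -0.021]]
-0.26 156 [[-0.031, -0.039], [0.031, -0.02]]
-0.24 139 [[-0.029, -0.039], [0.029, -0.022]]
-0.22 145 [[-0.033, -0.041], [0.027, -0.019]]
-0.2 72 [[-0.031, -0.041], [0.025, -0.022]]
-0.18 184 [[-0.031, -0.042], [0.022, -0.023]]
-0.16 97 [[-0.03, -0.043], [0.018, -0.03]]
-0.14 73 [[-0.02, -0.047], [0.016, -0.038]]
-0.12 129 [[-0.023, -0.062], [0.033, 0.077]]
-0.1 57 [[-0.032, -0.052], [0.034, 0.073]]
-0.22 235 [[0.008, -0.036], [0.043, 0.035]]
-0.2 214 [[-0.001, -0.037], [0.042, 0.033]]
-0.18 276 [[-0.021, -0.039], [0.039, 0.033]]
-0.16 175 [[-0.017, -0.039], [0.036, 0.017]]
-0.14 200 [[-0.013, -0.039], [0.027, 0.017]]
-0.12 681 [[-0.025, -0.086], [0.036, 0.087]]
-0.1 428 [[-0.022, -0.079], [0.038, 0.081]]
-0.08 87 [[-0.026, -0.079], [0.036, 0.075]]
-0.06 92 [[-0.009, -0.056], [0.015, 0.058]]
-0.04 79 [[-0.009, -0.053], [0.015, 0.055]]
-0.02 67 [[-0.009, -0.051], [0.015, 0.054]]
0.0 25 [[-0.053, -0.05], [0.014, 0.15]]
```

View pics/w.png

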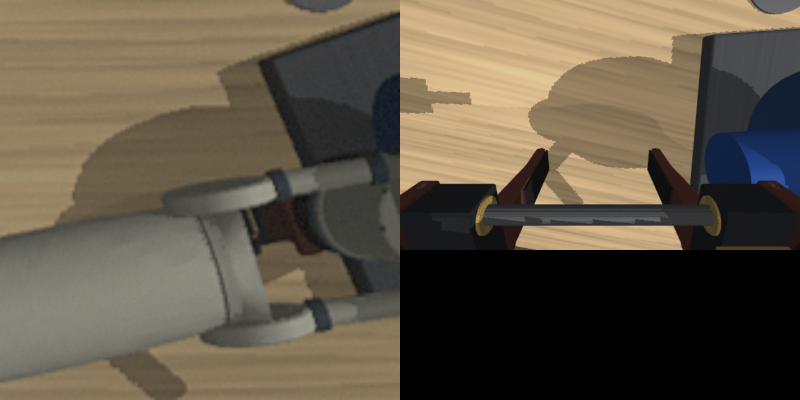

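The gripper body is ±89 mm wide along the closing direction, so a vertical grasp on the plate would hit the open flap. My plan is to open the flap fully, then grasp the plate with the tool leaned about 9° away from the flap and level it once the plate is out. First I'll check reach for all of this without moving.

```bash
cat > plan.py <<'E'
import numpy as np
from scipy.spatial.transform import Rotation as Ro
box=np.array([.5477,.2266,.2288]);tray=np.array([.4924,.0187,-.1092])
def pose(g,th,fr=box,flip=1):
    """g: grasp point in frame fr (x,y,z); th: tool angle below frame's +x horizontal; closing along frame x"""
    t=np.array([np.cos(th),0,-np.sin(th)]);n=flip*np.array([np.sin(th),0,np.cos(th)])
    Rz=Ro.from_euler("z",fr[2]).as_matrix()
    q=Ro.from_matrix(Rz@np.c_[np.cross(n,t),n,t]).as_quat()
    p=Rz@(np.array(g)+.011*t)+[fr[0],fr[1],0]
    return p,np.array([q[3],*q[:3]])
def bar(a): return np.array([.065-.17*np.cos(a)+.003*np.sin(a),0,.1105+.17*np.sin(a)+.003*np.cos(a)])
E
python3 - <<'E'
from bench import *
from plan import *
for flip in(1,-1):
    for nm,L in(("bar",[pose(bar(.082)-[.08,0,.056],np.radians(35),flip=flip)]+[pose(bar(a),th,flip=flip) for a,th in zip(np.linspace(.082,1.7,6),np.radians(np.linspace(35,90,6)))]),
      ("plate",[pose((-.002,0,z),np.radians(81),flip=flip) for z in(.3,.103,.25)]),("tray",[pose((0,0,z),np.pi/2,tray,flip) for z in(.3,.14)])):
        for p,q in L:
            j=inverse_kinematics(p,q);print(flip,nm,p.round(3),None if j is None else np.round(j,2))
E
```

```text
1 bar [0.377 0.187 0.065] None
1 bar [0.455 0.205 0.121] None
1 bar [0.467 0.208 0.172] None
1 bar [0.495 0.214 0.217] [ 0.41 -0.6   1.93 -0.1   1.24  0.18]
1 bar [0.536 0.224 0.249] [ 0.37 -0.3   1.61 -0.05  1.46  0.13]
1 bar [0.584 0.235 0.267] [ 0.34  0.01  1.27 -0.02  1.68  0.11]
1 bar [0.635 0.247 0.268] [ 0.32  0.34  0.89 -0.    1.92  0.09]
1 plate [0.547 0.227 0.289] [ 0.35 -0.05  1.28 -0.02  1.76  0.11]
1 plate [0.547 0.227 0.092] [ 0.35 -0.05  1.63 -0.02  1.41  0.12]
1 plate [0.547 0.227 0.239] [ 0.35 -0.07  1.39 -0.02  1.67  0.11]
1 tray [0.492 0.019 0.289] [-0.03 -0.18  1.39 -0.    1.93  0.08]
1 tray [0.492 0.019 0.129] [-0.03 -0.2   1.69 -0.    1.65  0.08]
-1 bar [0.377 0.187 0.065] None
-1 bar [0.455 0.205 0.121] None
-1 bar [0.467 0.208 0.172] None
-1 bar [0.495 0.214 0.217] None
-1 bar [0.536 0.224 0.249] None
-1 bar [0.584 0.235 0.267] None
-1 bar [0.635 0.247 0.268] None
-1 plate [0.547 0.227 0.289] None
-1 plate [0.547 0.227 0.092] None
-1 plate [0.547 0.227 0.239] None
-1 tray [0.492 0.019 0.289] None
-1 tray [0.492 0.019 0.129] None
```

Run:
```python
from bench import *
from plan import *
for d in (45,50,55,60,65):
  for off in(0,.006):
    th=np.radians(d);t=np.array([np.cos(th),0,-np.sin(th)])
    print(d,off,[None if j is None else np.round(j,2).tolist() for j in (inverse_kinematics(*pose(bar(a)-t*b,th)) for a,b in((.082,off+.08),(.082,off),(.3,off)))])
```

```text
45 0 [None, None, None]
45 0.006 [None, None, None]
50 0 [None, None, [0.45, -0.84, 2.22, -0.16, 1.08, 0.25]]
50 0.006 [None, None, [0.45, -0.85, 2.22, -0.16, 1.09, 0.25]]
55 0 [None, [0.44, -0.78, 2.22, -0.13, 1.1, 0.23], [0.43, -0.75, 2.14, -0.13, 1.15, 0.22]]
55 0.006 [None, [0.44, -0.79, 2.22, -0.13, 1.12, 0.23], [0.43, -0.76, 2.14, -0.13, 1.17, 0.22]]
60 0 [[0.45, -0.82, 2.09, -0.11, 1.36, 0.22], [0.42, -0.69, 2.15, -0.1, 1.18, 0.21], [0.42, -0.67, 2.07, -0.1, 1.23, 0.2]]
60 0.006 [[0.45, -0.83, 2.09, -0.11, 1.37, 0.22], [0.42, -0.7, 2.14, -0.1, 1.19, 0.21], [0.42, -0.68, 2.06, -0.1, 1.24, 0.2]]
65 0 [[0.43, -0.71, 2.0, -0.08, 1.42, 0.19], [0.41, -0.61, 2.07, -0.08, 1.25, 0.19], [0.4, -0.59, 1.99, -0.08, 1.31, 0.18]]
65 0.006 [[0.43, -0.72, 2.0, -0.08, 1.43, 0.19], [0.41, -0.62, 2.07, -0.08, 1.26, 0.19], [0.41, -0.6, 1.99, -0.08, 1.32, 0.18]]
```

Run:
```python
from bench import *
from plan import *
import cv2
def rep(m):
    s=state();print(m,round(s["time"],2),s["ee_pos"].round(4),"F",s["ft_force"].round(1),"gap",round(s["finger_gap"],4),round(s["finger_force"],1),flush=True)
th=np.radians(60);t=np.array([np.cos(th),0,-np.sin(th)])
move_to(*pose((-.1,-.1,.36),np.pi/2)); rep("wp")
p,q=pose(bar(.082)-t*.086,th); move_to(p,q); rep("pre")
p,q=pose(bar(.082)-t*.006,th); move_l(p,.12,q); rep("at bar",)
w=get_image("wrist");cv2.imwrite("pics/w1.png",w["frame"])
```

```text
wp 2.88 [0.4732 0.1059 0.3487] F [-0.5 -0.5  0.1] gap 0.0877 0.0
pre 3.72 [0.4102 0.1942 0.194 ] F [-0.1 -0.3  0. ] gap 0.0878 0.0
at bar 4.53 [0.4491 0.2035 0.1241] F [ 0.3 -0.6 -0.5] gap 0.0879 0.0
```

View pics/w1.png

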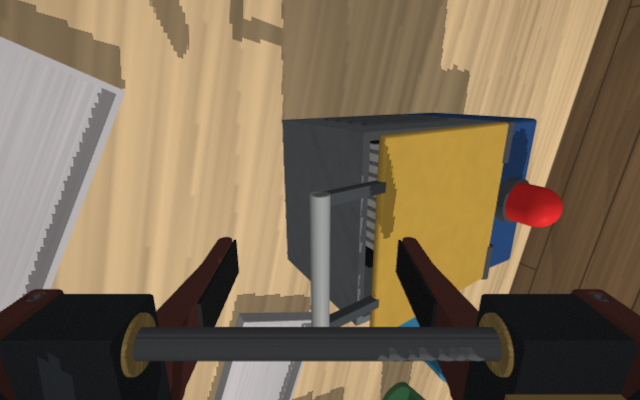

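The bar, at column 320, is midway between the fingertips at columns 235 and 400. Both arms, at rows about 187 and 312, are clear of the pads, so I'll close and swing the flap.

```bash
cat > sw.py <<'E'
from bench import *
from plan import *
def rep(m):
    s=state();print(m,round(s["time"],2),s["ee_pos"].round(4),"F",s["ft_force"].round(1),"gap",round(s["finger_gap"],4),round(s["finger_force"],1),flush=True);return s
E
python3 - <<'E'
from sw import *
close(); rep("closed")
A=np.linspace(.082,1.70,12)[1:];TH=np.radians(np.linspace(60,90,12))[1:]
for a,th in zip(A,TH):
    t=np.array([np.cos(th),0,-np.sin(th)]);p,q=pose(bar(a)-t*.006,th)
    move_l(p,.08,q); s=rep(f"a={a:.2f}")
    if np.linalg.norm(s["ft_force"])>35 or s["finger_gap"]<.006: print("STOP");break
E
```

```text
closed 5.78 [0.4504 0.2039 0.1245] F [12.5  3.  -2.6] gap 0.0093 30.0
a=0.23 6.23 [0.4543 0.2048 0.1487] F [ 9.   2.9 -2.6] gap 0.0091 30.0
a=0.38 6.69 [0.4611 0.2064 0.1715] F [ 5.9  2.1 -0.5] gap 0.0089 30.0
a=0.52 7.15 [0.4711 0.2088 0.1932] F [ 2.1  0.9 -1.7] gap 0.0092 30.0
a=0.67 7.61 [0.4845 0.212  0.2141] F [-2.   0.6  1.4] gap 0.0092 30.0
a=0.82 8.07 [0.501  0.216  0.2329] F [-4.2  0.9  5.1] gap 0.0089 30.0
a=0.96 8.53 [0.5202 0.2205 0.2486] F [-4.4  1.1  6.2] gap 0.0091 30.0
a=1.11 8.98 [0.5415 0.2253 0.2609] F [-2.5  0.9  5.5] gap 0.0091 30.0
a=1.26 9.44 [0.5642 0.2308 0.2696] F [-0.3  1.8  5. ] gap 0.0089 30.0
a=1.41 9.9 [0.5879 0.2363 0.2751] F [-0.1  1.3  6.5] gap 0.0093 30.0
a=1.55 10.36 [0.6121 0.2421 0.2766] F [0.  2.7 4.4] gap 0.009 30.0
a=1.70 10.82 [0.6362 0.2477 0.2747] F [1.7 3.8 5.3] gap 0.0086 30.0
```

Run:
```python
from sw import *
import cv2
p,q=pose(bar(1.745)+[0,0,.006],np.pi/2); move_l(p,.05,q); rep("1.745")
gripper_open(); rep("open")
p,q=pose(bar(1.745)+[0,0,.075],np.pi/2); move_l(p,.15,q); rep("up")
move_to(*pose((-.02,-.01,.36),np.radians(90))); hold(.2); rep("over")
for n in("wrist","top","scene"):
    g=get_image(n);np.savez(n+"2.npz",**g);cv2.imwrite(f"pics/{n}2.png",g["frame"])
```

```text
1.745 11.12 [0.6434 0.2492 0.2734] F [0.4 2.5 5.7] gap 0.0091 30.0
open 12.38 [0.6426 0.2487 0.2724] F [-0.6  0.3  0.1] gap 0.0882 0.0
up 12.99 [0.6427 0.2488 0.3408] F [ 0.2 -0.5  0.3] gap 0.0876 0.0
over 13.73 [0.5313 0.2125 0.3474] F [ 0.4 -0.1 -0.8] gap 0.0876 0.0
```

View pics/wrist2.png

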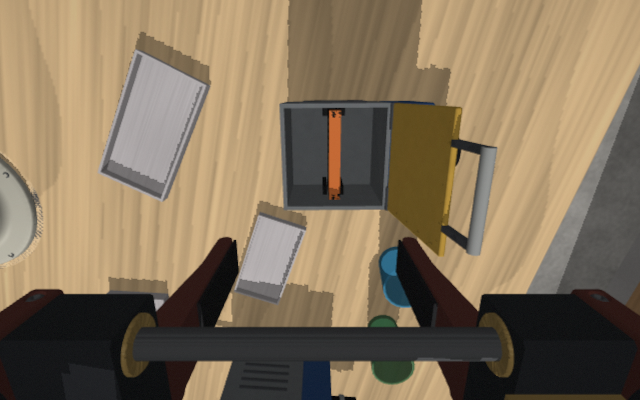

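The flap stands open and the orange strip is visible at (335,153), inside the rim (285–390, 103–208). I'll refine the plate and rim poses from the wrist depth.

Run:
```python
from h import *
from plan import *
g=np.load("wrist2.npz");P=cloud(g);H=cv2.cvtColor(g["frame"],cv2.COLOR_BGR2HSV)
c,s=np.cos(box[2]),np.sin(box[2]);L=(P[...,:2]-box[:2])@np.array([[c,-s],[s,c]]);z=P[...,2]
m=(H[...,0]<16)&(H[...,1]>170)&(z>.08)&(z<.11)&(abs(L[...,0])<.03)&(abs(L[...,1])<.075)
q=L[m];print("orange",m.sum(),np.median(z[m]).round(4),cv2.minAreaRect((q*1000).astype(np.float32)),q.mean(0).round(4))
pm=lambda m:(np.percentile(L[m],[1,50,99],axis=0)*1000).round(1).tolist()
rim=(z>.105)&(z<.118)
for nm,k in(("front wall",rim&(abs(L[...,1])<.05)&(L[...,0]<-.05)&(L[...,0]>-.075)),("hinge wall",rim&(abs(L[...,1])<.05)&(L[...,0]>.05)&(L[...,0]<.075)),
  ("+y",rim&(abs(L[...,0])<.05)&(L[...,1]>.05)&(L[...,1]<.08)),("-y",rim&(abs(L[...,0])<.05)&(L[...,1]<-.05)&(L[...,1]>-.08))):
    print(nm,k.sum(),pm(k) if k.sum() else "",np.median(z[k]))
for x in range(278,300,2):pass
r=155;print([(u,*(L[r,u]*1000).round(1),round(z[r,u]*1000,1)) for u in list(range(280,294))+list(range(382,394))])
# flap angle
Y=(H[...,0]>15)&(H[...,0]<32)&(H[...,1]>120)&(L[...,0]>.05)&(L[...,0]<.11)&(abs(L[...,1])<.06)&(z>.13)&(z<.24)
print("flap",Y.sum(),np.polyfit(z[Y],L[Y][:,0],1))
# finger shape: open finger in tool coords
tc=np.array([.5313,.2125,.3474]);F=(P-tc);lx=np.stack([F[...,0]*c+F[...,1]*s,-F[...,0]*s+F[...,1]*c,F[...,2]],-1)
k=(abs(lx[...,0])<.1)&(abs(lx[...,1])<.06)&(lx[...,2]<.15)&(lx[...,2]>-.03)
for z0 in np.arange(-.01,.13,.01):
    j=k&(lx[...,2]>z0)&(lx[...,2]<z0+.01)
    if j.sum()>5:
        a=lx[j];print(round(z0,3),j.sum(),(np.array([a[:,0].min(),a[a[:,0]<0,0].max() if (a[:,0]<0).any() else 0,a[a[:,0]>0,0].min() if (a[:,0]>0).any() else 0,a[:,0].max(),a[:,1].min(),a[:,1].max()])*1000).round(1))
```

```text
orange 958 0.0968 ((1.7175335884094238, 0.5473594665527344), (14.015082359313965, 110.5002212524414), 0.5013504028320312) [0.0017 0.0022]
front wall 379 [[-63.2, -48.4], [-60.4, 2.6], [-57.9, 48.4]] 0.11185426312845083
hinge wall 591 [[61.4, -48.5], [64.7, 2.0], [68.1, 49.1]] 0.11196883639606957
+y 397 [[-48.3, 60.3], [4.8, 62.6], [49.3, 64.9]] 0.1117636630195603
-y 406 [[-49.7, -65.1], [-0.2, -61.5], [48.9, -59.6]] 0.11157073018606159
[(280, np.float64(-76.7), np.float64(-15.2), np.float64(1.6)), (281, np.float64(-62.8), np.float64(4.6), np.float64(111.2)), (282, np.float64(-61.6), np.float64(4.6), np.float64(111.5)), (283, np.float64(-60.3), np.float64(4.8), np.float64(112.2)), (284, np.float64(-59.2), np.float64(4.6), np.float64(111.5)), (285, np.float64(-58.2), np.float64(4.3), np.float64(109.8)), (286, np.float64(-58.3), np.float64(1.7), np.float64(95.4)), (287, np.float64(-58.2), np.float64(-0.4), np.float64(83.9)), (288, np.float64(-58.2), np.float64(-3.0), np.float64(68.9)), (289, np.float64(-58.2), np.float64(-5.6), np.float64(54.6)), (290, np.float64(-58.2), np.float64(-8.6
[... 846 characters left out ...]
loat64(6.8), np.float64(122.9)), (393, np.float64(68.9), np.float64(7.3), np.float64(125.5))]
flap 6958 [0.17715041 0.04644487]
-0.01 376 [-52.7 -43.6  43.5  52.5 -10.   12.1]
0.0 708 [-52.9 -43.5  43.5  52.8  -9.8  12.2]
0.01 870 [-53.  -43.5  43.4  53.2 -10.4  12.3]
0.02 1058 [-53.9 -43.3  43.2  53.7 -10.3  12.3]
0.03 1332 [-54.8 -43.3  43.5  55.9  -9.9  12.6]
0.04 1609 [-57.5 -43.3  43.4  56.5  -8.7  12.6]
0.05 1731 [-57.2 -43.4  43.6  58.  -12.   12.5]
0.06 1163 [-55.  -44.3  45.   55.3 -12.2  12.7]
0.07 2781 [-80.3 -44.4  44.8  81.3 -13.2  34.2]
0.08 14013 [-80.9  -0.1   0.1  81.3  -2.7  35. ]
0.09 29185 [-75.9  -0.1   0.1  77.7   9.2  34.9]
0.1 109 [-61.7 -59.3  60.3  63.5  27.   32.7]
```

The box centre is +1.7 mm in its own x from the first fit, which matches the bar-grip forces. The flap is at 1.746 rad, and the fingers taper to ±52.7 mm at the tips. I'll now do the leaned insertion, 10°, with force checks.

```bash
cat >> plan.py <<'E'
_R=Ro.from_euler("z",box[2]).as_matrix()[:2,:2]
box[:2]+=_R@[.0017,.0004]
E
python3 - <<'E'
from sw import *
th=np.radians(80)
def go(z,v,pr=True,x=-.0016):
    p,q=pose((x,0,z),th);move_l(p,v,q);s=state();e=_R.T@(s["ee_pos"]-p)[:2];
    print(z,"err local mm",(e*1000).round(2),round((s["ee_pos"]-p)[2]*1000,2),"F",s["ft_force"].round(1),round(s["time"],2),flush=True);return s
from plan import _R
p,q=pose((-.0016,0,.30),th);move_to(p,q);hold(.1)
go(.30,.05);go(.15,.15)
for z in(.132,.12,.111,.106,.102):
    s=go(z,.06)
    if np.abs(s["ft_force"]).max()>12: print("CONTACT");break
E
```

```text
0.3 err local mm [ 0.55 -0.16] 1.28 F [ 0.3 -0.6  0.6] 14.62
0.15 err local mm [0.63 0.08] 1.52 F [ 0.3 -0.7 -0.2] 15.77
0.132 err local mm [-0.34 -0.04] -0.78 F [ 0.4  0.  -0.1] 16.22
0.12 err local mm [-0.38 -0.05] -0.85 F [0.5 0.6 0.2] 16.57
0.111 err local mm [-0.37 -0.04] -0.79 F [-0.1 -0.7  0.4] 16.87
0.106 err local mm [-0.21 -0.03] -0.48 F [0.4 0.7 0.1] 17.12
0.102 err local mm [-0.2  -0.01] -0.39 F [0.2 0.5 0.5] 17.37
```

Run:
```python
from sw import *
import cv2
th=np.radians(80)
close();rep("closed")
for z in(.108,.125,.15,.18,.23,.265):
    p,q=pose((-.0016,0,z),th);move_l(p,.07,q);s=rep(z)
    if np.linalg.norm(s["ft_force"])>30 or s["finger_gap"]<.01: print("STOP");break
for n in("wrist","scene"):
    g=get_image(n);np.savez(n+"3.npz",**g)
    cv2.imwrite(f"pics/{n}3.png",g["frame"])
a=cv2.imread("pics/wrist3.png");b=cv2.resize(cv2.imread("pics/scene3.png")[80:280,230:480],(500,400))
c=np.hstack([cv2.resize(a,(480,300)),cv2.resize(b,(320,300))[:, :]]);cv2.imwrite("pics/l3.png",c)
```

```text
closed 18.49 [0.5493 0.2274 0.0911] F [-1.6 -0.8  1.1] gap 0.0148 29.0
0.108 18.74 [0.5497 0.2274 0.0975] F [-0.8 -1.2 -1.7] gap 0.0145 28.7
0.125 19.13 [0.5498 0.2276 0.1152] F [-1.6  0.3 -0.4] gap 0.0149 28.9
0.15 19.64 [0.5498 0.2275 0.1399] F [-1.1 -0.2 -0.7] gap 0.0149 28.8
0.18 20.22 [0.5498 0.2275 0.1696] F [ 0.   1.6 -1.4] gap 0.0145 28.4
0.23 21.08 [0.5494 0.2274 0.2186] F [ 0.3 -0.5 -1.5] gap 0.0142 28.4
0.265 21.73 [0.5496 0.2275 0.2543] F [-0.2  0.5 -1.8] gap 0.0147 28.4
```

View pics/l3.png

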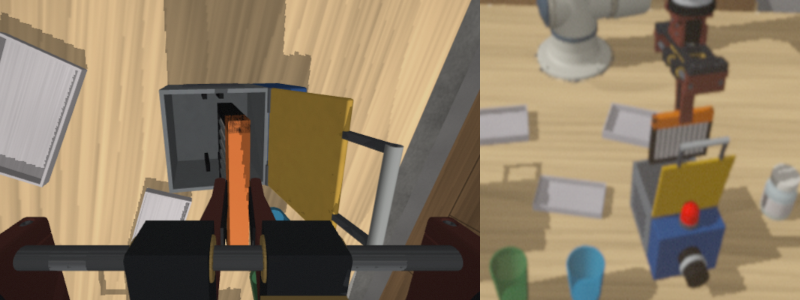

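The plate is out, held between the pads, and the flap is still open. Now I'll level the tool over the tray and measure the plate before the final descent.

Run:
```python
from sw import *
import cv2
from h import *
p,q=pose((-.0016,0,.285),np.radians(80));move_l(p,.15,q)
p,q=pose((-.03,-.1,.28),np.pi/2);move_l(p,.15,q)
p,q=pose((0,0,.2),np.pi/2,tray);move_l(p,.15,q);hold(.4);s=rep("tray");print("cmd",p.round(4))
for n in("wrist","top","scene"):
    g=get_image(n);np.savez(n+"4.npz",**g)
    P=cloud(g);H=cv2.cvtColor(g["frame"],cv2.COLOR_BGR2HSV);c,sn=np.cos(tray[2]),np.sin(tray[2])
    L=(P[...,:2]-tray[:2])@np.array([[c,-sn],[sn,c]]);z=P[...,2]
    near=(abs(L[...,0])<.035)&(abs(L[...,1])<.08)&(z>.06)
    m=near&(H[...,0]<16)&(H[...,1]>150)&(z<.25)
    print(n,m.sum(),(np.percentile(np.c_[L[m],z[m]],[1,50,99],axis=0)*1000).round(1).tolist() if m.sum() else "")
    pl=near&(z<.17)
    if pl.sum()>20:
        a=np.c_[L[pl],z[pl]];print("  plate",pl.sum(),(np.percentile(a,[1,50,99],axis=0)*1000).round(1).tolist());
        A=np.c_[a[:,1:],np.ones(len(a))];print("  x=f(y,z)",np.linalg.lstsq(A,a[:,0],rcond=None)[0].round(3))
    cv2.imwrite(f"pics/{n}4.png",g["frame"])
    # tray rims seen
    k=(z>.011)&(z<.02)&(abs(L[...,0])<.055)&(abs(L[...,1])<.09)&(H[...,1]<60)
    if k.sum()>30:print("  tray",k.sum(),cv2.minAreaRect((L[k]*1000).astype(np.float32)))
a=cv2.imread("pics/scene4.png")[90:250,200:420];cv2.imwrite("pics/s4.png",cv2.resize(a,None,fx=3.6,fy=3.6,interpolation=cv2.INTER_CUBIC))
```

```text
tray 24.46 [0.4925 0.0189 0.1891] F [ 0.2  0.3 -1.7] gap 0.0144 28.4
cmd [0.4924 0.0187 0.189 ]
wrist 5377 [[-9.0, -36.5, 177.1], [0.2, 15.7, 194.5], [9.5, 55.9, 226.3]]
  plate 1194 [[-19.7, -48.6, 107.1], [-13.0, 33.7, 137.6], [1.3, 55.9, 169.0]]
  x=f(y,z) [ 0.068  0.171 -0.038]
  tray 1249 ((0.33124542236328125, -1.823333740234375), (150.41934204101562, 80.22970581054688), 89.67953491210938)
top 12 [[-5.9, -48.0, 186.8], [-1.3, -44.5, 194.3], [5.8, -41.6, 201.0]]
  plate 102 [[-19.2, -55.2, 105.1], [-15.1, -28.7, 123.0], [-7.9, 36.2, 167.4]]
  x=f(y,z) [ 0.003  0.16  -0.035]
  tray 61 ((-0.05921173095703125, -1.1066055297851562), (149.77476501464844, 77.13847351074219), 89.66304779052734)
scene 263 [[-3.4, -52.4, 177.0], [6.5, 10.6, 192.1], [17.7, 51.6, 206.2]]
  plate 730 [[-12.2, -56.8, 105.3], [-1.6, -0.6, 137.9], [4.9, 53.9, 169.6]]
  x=f(y,z) [-0.018  0.141 -0.021]
  tray 287 ((1.2121925354003906, -3.0758285522460938), (149.90257263183594, 86.24931335449219), 89.69489288330078)
```

View pics/s4.png

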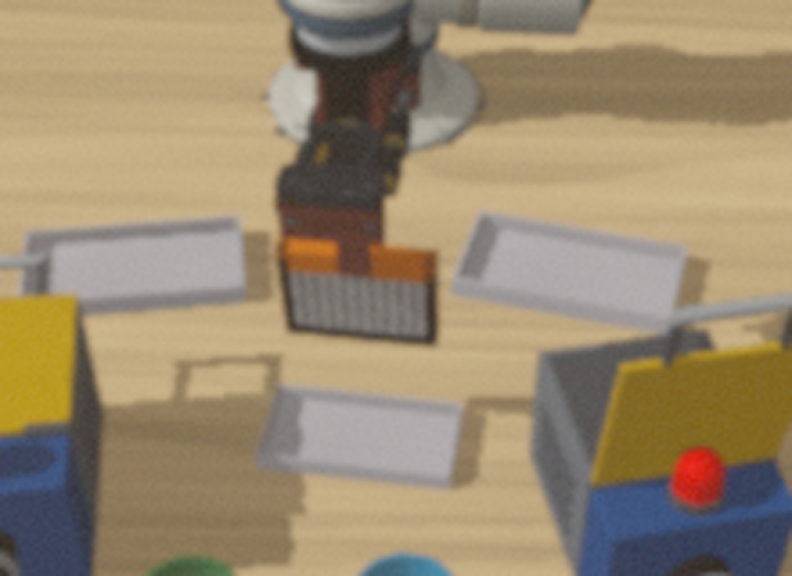

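The plate kept its upright pose while the tool was leaned, so with the tool level it now tilts about 9° (dx/dz ≈ 0.16). I'll lean the tool back by that amount and re-measure.

```bash
cat > meas.py <<'E'
from sw import *
from h import *
def meas():
    c,sn=np.cos(tray[2]),np.sin(tray[2])
    for n in("wrist","top","scene"):
        g=get_image(n);P=cloud(g);H=cv2.cvtColor(g["frame"],cv2.COLOR_BGR2HSV)
        L=np.dstack([(P[...,:2]-tray[:2])@np.array([[c,-sn],[sn,c]]),P[...,2]]);z=L[...,2]
        m=(abs(L[...,0])<.03)&(abs(L[...,1])<.07)&(z>.035)&(z<z_top-.02);a=L[m]
        A=np.c_[a[:,1:],np.ones(len(a))];f=np.zeros(3);k=np.ones(len(a),bool)
        for _ in range(5):
            f=np.linalg.lstsq(A[k],a[k,0],rcond=None)[0];k=abs(A@f-a[:,0])<.003
        print(n,k.sum(),"x=f(y,z)",f.round(3),"mid x",np.median(a[k,0]).round(4),"y",np.percentile(a[k,1],[1,99]).round(4),"z",np.percentile(a[k,2],[.5,2,99]).round(4),flush=True)
E
python3 - <<'E'
import meas;from meas import *
p,q=pose((0,0,.185),np.radians(80.7),tray);move_l(p,.1,q);hold(.4);rep("");meas.z_top=.18;meas.meas()
E
```

```text
25.32 [0.4945 0.0184 0.1743] F [ 0.8  1.2 -2.1] gap 0.0148 28.8Traceback (most recent call last):
  File "<stdin>", line 2, in <module>
AttributeError: 'function' object has no attribute 'meas'
```

Run:
```python
import meas as M
M.z_top=.18;M.meas()
```

```text
wrist 779 x=f(y,z) [ 0.009 -0.029  0.001] mid x -0.0018 y [-0.0523  0.0557] z [0.0897 0.0918 0.159 ]
top 4 x=f(y,z) [11.716 -0.129 -0.481] mid x -0.001 y [0.042  0.0426] z [0.0993 0.0997 0.1448]
scene 828 x=f(y,z) [-0.003 -0.046  0.016] mid x 0.0105 y [-0.0567  0.0525] z [0.0897 0.0911 0.1597]
```

Run:
```python
import meas as M
from sw import *
import cv2
from h import *
p,q=pose((-.001,.001,.156),np.radians(82.5),tray);move_l(p,.06,q);hold(.5);rep("");M.z_top=.15;M.meas()
print((state()["ee_pos"]-p).round(4))
a=get_image("scene")["frame"][90:250,200:420];b=get_image("wrist")["frame"]
cv2.imwrite("pics/f.png",np.hstack([cv2.resize(a,(410,300),interpolation=cv2.INTER_CUBIC),cv2.resize(b,(390,300))]))
```

```text
26.6 [0.493  0.0196 0.1452] F [ 0.  -0.7 -0.9] gap 0.0143 28.8
wrist 770 x=f(y,z) [ 0.008  0.001 -0.006] mid x -0.0055 y [-0.0515  0.0567] z [0.0605 0.0624 0.1275]
top 4 x=f(y,z) [11.716 -0.129 -0.481] mid x -0.0045 y [0.0414 0.0419] z [0.0668 0.0676 0.117 ]
scene 757 x=f(y,z) [-0.003 -0.011  0.008] mid x 0.0074 y [-0.0556  0.0545] z [0.0592 0.0608 0.1287]
[-0. -0.  0.]
```

View pics/f.png

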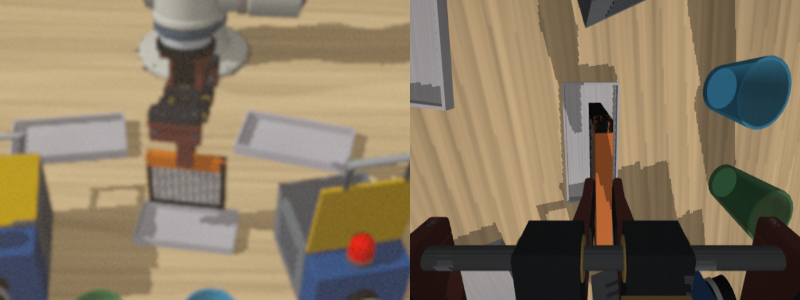

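The plate is upright (within about 0.5°), with its lower edge at 0.060 m, centred over the tray and along its length. I'll trim 3 mm along y and hand in.

Run:
```python
from sw import *
p,q=pose((-.0005,-.002,.156),np.radians(82.5),tray);move_l(p,.03,q);hold(.6);rep("");print(job_done())
```

```text
27.7 [0.4931 0.0167 0.1451] F [ 0.3 -1.2 -1.7] gap 0.0144 28.8
the job is handed in; nothing more can be done
None
```

I handed the job in at 27.7 s: box_a (red lamp) stands open at about 1.75 rad, and its filter plate is held still and upright over the middle of the smallest tray, its lower edge about 6 cm above the bench. The tool stays leaned about 7.5° to keep the plate upright. No verdict came back, and the last 3 mm centring move was not checked by camera.

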